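# Set a modelling-stand leg to its next hole

### The arm

A 7-joint arm with a two-finger parallel gripper is mounted at the origin on the work surface. World frame = base frame: x ahead of the robot, y to its left, z up, the work surface at z = 0. Lengths are in m, angles in rad, forces in N, time in s.
With the tool pointing down it reaches from about 0.4 to 0.85 m from the base axis. Payload 10.4 kg.
Tool frame: the origin (TCP) lies at the very end of the fingers, on their centre line; the grasp point (between the pads) lies 19 mm behind it; z points along the fingers, y is the line along which they close (so a half turn about z gives the same grasp; the last joint's range is limited). The gripper opens to 87 mm and grips with 3 to 60 N. Pads are 19 mm wide; open, the fingers measure 117 mm over their backs; the gripper's body (75 mm by 190 mm) begins 51 mm behind the grasp point.
Start: joints at [-1.179, 0.332, -0.065, 1.46, 0.022, 1.35, -0.088], TCP at [0.252, 0.572, 0.189] pointing down, gripper open.
Joint ranges: [-2.6, 2.6], [-0.5, 2.12], [-1.47, 1.34], [0.16, 2.42], [-1.27, 4.41], [0.06, 2.06], [-2.6, 2.6]. Speed limits (rad/s): [2.22, 2.22, 2.79, 2.79, 3.14, 3.14, 3.14].

### API

Orientations are given as a unit quaternion [x, y, z, w].
In Python, from bench import * gives the robot as it stands.
- The arm moves only by the tool step_arm, never from a script. Its arguments are lists of equal length, an entry for each row: "delta_pos": the shift along the world's x, y, z in units of 25 mm (1.0 is 25 mm), a list of three; "turn": the turn about the world's z in units of 0.12 rad (1.0 is 0.12 rad). In form: {"delta_pos": [[tx, ty, tz], ...], "turn": [turn, ...]}. A call has 1 to 12 rows; each row shifts and turns the commanded pose from where the row before left it; what a row does not reach is not made up. A row lasts 1/10 s, in which the tool goes at most 50 mm and 8.59 degrees, less where a joint would pass 70% of its speed; a pose out of reach is approached as far as the arm can. A call with a number of a shift or a turn outside -1 to 1 is refused whole. A call with a gripper value outside its range is refused whole. "grip" is the closure, from 0 (fully open) to 1 (shut), set as the call begins (left out, the last holds). The fingers move at their own pace and stop on an object; "newtons" is the grip in N (left out, the last holds). Time passes only in rows, so rows that do not move let the fingers close. It gives the time, the measured TCP pose, the force, the opening and the grip force at its end, in the units of the state.
- read_state(): the state, without advancing time (a new reading comes with each control period).
- camera(name): name is "side" or "top" or "wrist"; returns a dict with "image" (384x512x3 uint8, red, green, blue), "z_map" (384x512 float32, m along the optical axis (not along the pixel's ray), 0 where there is no reading), "mtx" (3x3 intrinsics, pixels), "dist" ([k1, k2, p1, p2, k3] as OpenCV has them; the pictures are not rectified), "view" (4x4, takes a point from world to camera coordinates). Camera axes: x right, y up, looking along -z (the intrinsics and any distortion apply to the point x, -y, -z); pixel columns grow to the right and rows downward; lengths in m; the calibration is good to about 2 mm. A picture is of the moment at which its call begins.
- close_job(): hands the job in; it is judged then, once.
The state is a dict: "time": time; "joint_positions": joint angles; "joint_vel": joint speeds; "joint_torque": joint torques, N m; "ee_pos": TCP position; "eef_rot": TCP orientation; "ft_force": force on the tool from outside, world axes, zero at the start; "torque": the same for the moment, N m; "width": finger opening in m; "grip_force": force on a finger pad.
Only numpy, scipy, OpenCV 4.12 (cv2) and the standard library are available. Lean on these libraries where they do the work, as an engineer would, in place of code of your own. Each camera call takes 0.05 s, during which the arm holds its last target. There are 200 camera calls.

### The job

The telescoping leg of the modelling stand was left between two holes, with its sprung button hidden inside. Draw the steel inner tube out, without forcing it, until the button snaps up through the next hole, then press the leg firmly back in against the button for a moment, about as hard as holding up a one-and-a-half-kilo bag of clay, to prove that it carries load. Let go, leaving the leg locked in that hole and the other things on the bench undisturbed.

Things in the scene. Friction and masses are not known exactly. Their poses are not given: they have to be found in the camera images.
- cradle: Wooden cradle fixed to the bench, holding the leg's level aluminium outer tube: 40 x 40 mm, 260 mm long, axis 45 mm and top face 65 mm above the bench; cradle board 110 mm wide, uprights 52 mm high, from 45 mm behind the mouth. Origin: on the bench below the centre of the tube's open mouth. +y runs along the tubes, outwards (as the inner tube is drawn out); z up.
- mid_hole (a point): Centre of the middle one of three 14 mm holes in the outer tube's top wall (4 mm thick), level with the top face, 90 mm behind the mouth. The others lie 60 mm either side of it along the tube.
- leg (a joint): How far the steel inner tube is drawn out, m, growing outwards (+y of the cradle); 0.020 to 0.040 at the start. The next hole outwards is always the middle one; the button reaches it at about 0.060, but only to within 7 mm, as the clip that carries it sits differently in each leg: feel for it. Sliding rubs with 3 to 5 N. A button that is up locks the tube both ways, with 2 mm of play either side.
- leg_grip (a point): Point on the axis of the steel inner tube (30 x 30 mm, square, level, axis 45 mm above the bench), a good place to grip it across: 43 mm inward of the black rubber foot (46 x 46 mm, 18 mm thick) at its outer end. Between mouth and foot at least 105 mm of tube are bare at the start. Moves with the tube.
- button (a joint): Height of the sprung brass button (10 mm across), m: about 0.001 while hidden under the outer tube's top wall, 0.009 when fully up, 4 mm proud of it. Its 3 N spring lifts it when it comes under a hole; a tube drawn too fast can skip past. Not to be touched. More than 25 N between the button and a hole's edge damages it.
- web: The 46 mm long part of the outer tube's top wall between the innermost and the middle hole, one with the tube; origin at its centre. The button hides under it at the start, and bears on its end, the inner edge of the middle hole, when the locked leg is pressed in.
- brush_jar: White ceramic jar with brushes, 72 mm across, 95 mm high (190 mm with the brushes), standing loose on the bench. Origin at the centre of its underside. To be left alone.
- bowl: Green glazed footed bowl, 124 mm across, 84 mm high, loose. Origin at the centre of its underside. To be left alone.
- tool_tray: Low wooden tray of modelling tools, 85 x 190 x 35 mm, loose. Origin at the centre of its underside. To be left alone.

How it is judged:
On the way, in this order (a step that is already met when the one before it is completed fails the run):
1. the button has snapped up through the middle hole (value of joint button above 0.006 m and value of joint leg between 0.049 and 0.071 m), for 0.1 s.
2. the leg is pressed back in, with more than 5 N of the button against the inner edge of the hole (all of step 1 and contact force between button and web above 5 N), for 0.3 s.
At the end, for the whole second after the job is handed in: The button stands up through the middle hole (joint button above 6 mm) and the leg is locked there (joint leg between 49 and 71 mm) and at rest, released (all of step 1 and velocity of joint leg between -0.005 and 0.005 m/s); the robot touches nothing.
It fails at once if the button was forced: more than 25 N between button and outer tube (contact force between button and cradle above 25 N).
It fails at once if the robot touched the button (contact force between any of the fingers, the arm and button above 0.5 N).
It fails at once if a bystander was disturbed by more than 15 mm (distance of any of brush_jar, bowl, tool_tray from where it was at the start of the episode above 0.015 m).
It also fails if it takes over 43 s, if anything falls off the work surface, if the arm or the gripper's body presses on something with over 40 N, if the wrist force passes 120 N, or if a joint passes its speed limit or range.

## Working session

There is one attempt and no reset: what is moved stays moved. The work goes in short steps, Python scripts to look and compute and a tool call to move; the robot and the scene stay as the last step left them, time stands still between calls to the robot, and variables do not carry over. Pictures are saved under pics/ and viewed, at most 10 in all, crops included, and the job is handed in when it is done.

Besides the shell and the picture viewer there is one more tool, called after "Request:" in YAML: its name, and indented under it one key for each argument. step_arm: Moves the arm, as the interface text tells. Shifts and turns lie within -1 to 1; 1 stands for 25 mm of shift or 0.12 rad of turn. Its arguments: {"type":"object","properties":{"delta_pos":{"type":"array"},"turn":{"type":"array"},"grip":{"type":"number"},"newtons":{"type":"number"}},"required":["delta_pos","turn"]}

```bash
mkdir -p pics
cat > h.py <<'E'
from bench import *
import numpy as np, cv2
def pts(c):
    z=c["z_map"].astype(float);h,w=z.shape
    u,v=np.meshgrid(np.arange(w),np.arange(h))
    n=cv2.undistortPoints(np.stack([u,v],-1).reshape(-1,1,2).astype(float),c["mtx"],np.array(c["dist"])).reshape(h,w,2)
    P=np.stack([n[...,0]*z,-n[...,1]*z,-z],-1)
    T=np.linalg.inv(c["view"]);W=P@T[:3,:3].T+T[:3,3]
    W[z<=0]=np.nan
    return W
E
python3 - <<'E'
from h import *
ims=[]
for n in ["top","side"]:
    c=camera(n);np.savez(n,**c,W=pts(c));cv2.imwrite(f"pics/{n}1.png",c["image"][...,::-1])
s=read_state();print(s["time"],s["ee_pos"],s["eef_rot"],s["width"])
E
```

```text
0.1 [0.25172246 0.57165409 0.18804746] [ 2.05898657e-01  9.78573122e-01 -6.14714716e-04 -1.05330746e-04] 0.08709761106007458
```

View pics/top1.png

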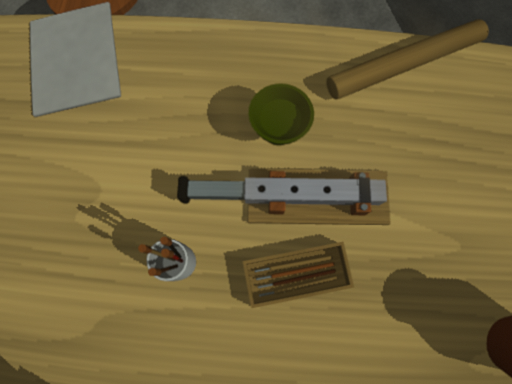

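View pics/side1.png

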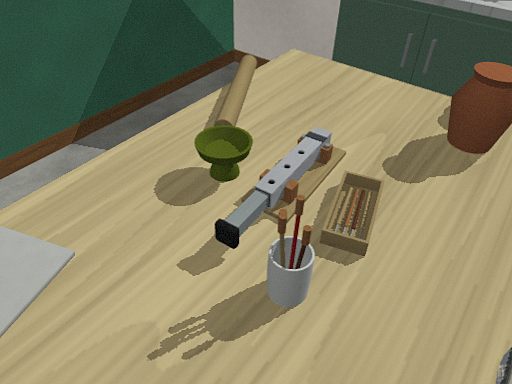

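The top view shows the foot at (183,189), the mouth near column 245, and the holes at (262,188), (294,189) and (327,189). The jar is at (170,260), the bowl at (281,113) and the tray at (297,273). In the side view the foot is at (228,232), with the jar close to it in front.

Run:
```python
from h import *
d=np.load("top.npz");W=d["W"];im=d["image"]
for n,(u,v) in dict(foot=(183,189),tube=(215,190),tube2=(235,190),h1=(262,188),w=(278,189),h2=(294,189),h3=(327,189),jar=(170,260),bowl=(281,113),tray=(297,273),bench=(215,230)).items(): print(n,W[v,u].round(4),im[v,u])
z=W[...,2]
box=np.zeros(z.shape,bool);box[165:215,170:400]=1
def pca(m,n):
    p=W[m&~np.isnan(z)];c=p.mean(0);q=p[:,:2]-c[:2];_,_,vt=np.linalg.svd(q,full_matrices=False);t=q@vt.T
    print(n,len(p),c.round(4),vt[0].round(4),np.percentile(t[:,0],[1,99]).round(4),np.percentile(t[:,1],[1,99]).round(4),p[:,2].mean().round(4))
b=box.copy();b[:,:248]=0;b[:,355:]=0
pca(b&(abs(z-.065)<.006),"outer top")
b=box.copy();b[:,:194]=0;b[:,242:]=0
pca(b&(abs(z-.060)<.006),"inner top")
b=box.copy();b[:,192:]=0
pca(b&(z>.06),"foot")
b=np.zeros_like(box);b[230:290,130:205]=1
pca(b&(z>.085),"jar");b=np.zeros_like(box);b[80:150,240:320]=1
pca(b&(z>.07),"bowl");b=np.zeros_like(box);b[238:310,235:360]=1;pca(b&(z>.02),"tray")
```

```text
foot [0.5744 0.0678 0.0689] [26 24 17]
tube [0.5784 0.0102 0.0625] [ 96 103  99]
tube2 [ 0.5816 -0.0262  0.0609] [ 94 102  97]
h1 [ 0.589  -0.0753  0.0613] [27 22 18]
w [ 0.5879 -0.1044  0.0667] [122 125 125]
h2 [ 0.5913 -0.1339  0.0622] [21 18 15]
h3 [ 0.5966 -0.1951  0.0594] [23 20 16]
jar [0.4477 0.0909 0.0036] [76 76 69]
bowl [ 0.7423 -0.1016  0.0597] [57 63 14]
tray [ 0.442  -0.1526  0.0121] [90 65 31]
bench [0.5125 0.0102 0.0019] [141 122  69]
outer top 2347 [ 0.5918 -0.1466  0.0652] [ 0.0625 -0.998 ] [-0.0953  0.0964] [-0.0194  0.0202] 0.0652
inner top 778 [0.5823 0.0067 0.0604] [ 0.0574 -0.9983] [-0.043   0.0437] [-0.0141  0.0152] 0.0604
foot 277 [0.5784 0.0682 0.066 ] [-0.9988 -0.05  ] [-0.022   0.0212] [-0.0116  0.0134] 0.066
jar 810 [0.4481 0.0714 0.1326] [-0.5927  0.8054] [-0.03    0.0357] [-0.0333  0.0328] 0.1326
bowl 1532 [ 0.7387 -0.102   0.0805] [-0.9478 -0.3188] [-0.0534  0.065 ] [-0.0623  0.0554] 0.0805
tray 1145 [ 0.4398 -0.1572  0.0342] [-0.2629  0.9648] [-0.0896  0.0991] [-0.0404  0.0442] 0.0342
```

Request:
step_arm:
  delta_pos:
    - [0.55, -0.96, 0.4]
    - [0.55, -0.96, 0.4]
    - [0.55, -0.96, 0.4]
    - [0.55, -0.96, 0.4]
    - [0.55, -0.96, 0.4]
    - [0.55, -0.96, 0.4]
    - [0.55, -0.96, 0]
    - [0.55, -0.96, 0]
    - [0.55, -0.96, 0]
    - [0.55, -0.96, 0]
    - [0.55, -0.96, 0]
    - [0.55, -0.96, 0]
  turn: [-0.38, -0.38, -0.38, -0.38, -0.38, -0.38, -0.38, -0.38, -0.38, -0.38, -0.38, -0.38]
  grip: 0

```text
time: 1.3
ee_pos: [0.4179, 0.2819, 0.2486]
eef_rot: [0.464, 0.886, -0.0, -0.0]
ft_force: [-0.8, 0.8, 0.3]
width: 0.0871
grip_force: 0.0
```

Run:
```python
from h import *
for n in ["top","side"]:
    W=np.load(n+".npz")["W"];m=(abs(W[...,0]-.448)<.09)&(abs(W[...,1]-.075)<.09)&(W[...,2]>.085)&(W[...,0]<.54)
    p=W[m];print(n,len(p),np.percentile(p,[1,99],axis=0).round(3).tolist(),np.percentile(p[p[:,2]>.1],[1,50,99],axis=0).round(3).tolist())
s=read_state();print(s["time"],s["ee_pos"],s["eef_rot"],s["joint_positions"])
```

```text
top 810 [[0.413, 0.04, 0.086], [0.477, 0.108, 0.191]] [[0.42, 0.05, 0.103], [0.454, 0.072, 0.163], [0.477, 0.097, 0.192]]
side 1420 [[0.413, 0.046, 0.085], [0.479, 0.111, 0.189]] [[0.42, 0.054, 0.102], [0.452, 0.082, 0.157], [0.477, 0.1, 0.19]]
1.3 [0.41788967 0.28191829 0.2486087 ] [ 4.64340792e-01  8.85656606e-01 -6.91623622e-05 -1.96430218e-05] [-0.86652141  0.03087387  0.18748839  1.6888233  -0.00579839  1.4225812
 -0.07324717]
```

Request:
step_arm:
  delta_pos:
    - [0.55, -0.945, 0]
    - [0.55, -0.945, 0]
    - [0.55, -0.945, 0]
    - [0.55, -0.945, 0]
    - [0.55, -0.945, 0]
    - [0.55, -0.945, 0]
    - [0.55, -0.945, 0]
    - [0.55, -0.945, 0]
    - [0.55, -0.945, 0]
    - [0.55, -0.945, 0]
    - [0.55, -0.945, 0]
    - [0.55, -0.945, 0]
  turn: [-0.38, -0.38, -0.38, -0.38, -0.38, -0.38, -0.38, -0.38, -0.38, -0.38, -0.38, -0.38]

```text
time: 2.5
ee_pos: [0.5828, -0.0016, 0.2487]
eef_rot: [0.686, 0.727, -0.0, 0.0]
ft_force: [0.1, 0.9, -0.1]
width: 0.087
grip_force: 0.0
```

Request:
step_arm:
  delta_pos:
    - [0, 0, -0.9]
    - [0, 0, -0.9]
    - [0, 0, -0.9]
    - [0, 0, -0.9]
    - [0, 0, -0.5]
    - [0, 0, 0]
  turn: [0, 0, 0, 0, 0, 0]

```text
time: 3.1
ee_pos: [0.5811, -0.0002, 0.1446]
eef_rot: [0.685, 0.728, -0.001, -0.001]
ft_force: [0.4, 0.1, 0.5]
width: 0.0869
grip_force: 0.0
```

Run:
```python
from h import *
c=camera("wrist");W=pts(c);np.savez("wr",**c,W=W);cv2.imwrite("pics/wr1.png",c["image"][...,::-1])
s=read_state();print(s["time"],s["ee_pos"],s["eef_rot"])
m=(abs(W[...,2]-.060)<.004)&(abs(W[...,0]-.583)<.03)&(W[...,1]>-.035)&(W[...,1]<.05)
p=W[m];print(len(p))
for y in np.arange(-.03,.05,.015):
    q=p[abs(p[:,1]-y)<.004]
    if len(q): print(y.round(3),np.percentile(q[:,0],[2,98]).round(4),q[:,2].mean().round(4))
```

```text
3.15 [ 5.81838179e-01 -5.68154784e-05  1.46075094e-01] [ 6.85305663e-01  7.28255377e-01 -4.78012810e-04 -1.57325464e-04]
2421
-0.03 [0.5715 0.5997] 0.0604
-0.015 [0.5708 0.5996] 0.0604
0.0 [0.5701 0.5985] 0.0604
0.015 [0.5683 0.5973] 0.0603
0.03 [0.5675 0.5961] 0.0603
0.045 [0.5669 0.596 ] 0.0606
```

View pics/wr1.png

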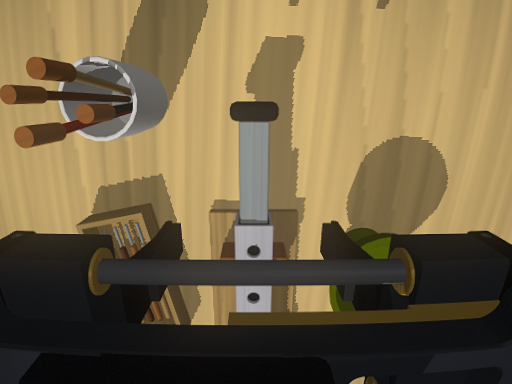

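The wrist view shows the steel tube as a vertical strip around column 254, with the mouth at row 222 and the foot at row 110. It is centred between the fingers to within about 2 mm, and the jar is well to the left.

Request:
step_arm:
  delta_pos:
    - [0.09, 0, -0.8]
    - [0, 0, -0.8]
    - [0, 0, -0.8]
    - [0, 0, -0.8]
    - [0, 0, -0.8]
    - [0, 0, -0.5]
    - [0, 0, -0.2]
    - [0, 0, 0]
  turn: [0, 0, 0, 0, 0, 0, 0, 0]

```text
time: 3.95
ee_pos: [0.5844, 0.0005, 0.0291]
eef_rot: [0.685, 0.729, 0.0, 0.0]
ft_force: [-0.1, -0.3, -0.6]
width: 0.0867
grip_force: 0.0
```

Request:
step_arm:
  delta_pos:
    - [0, 0, 0]
    - [0, 0, 0]
    - [0, 0, 0]
    - [0, 0, 0]
    - [0, 0, 0]
    - [0, 0, 0]
    - [0, 0, 0]
    - [0, 0, 0]
    - [0, 0, 0]
    - [0, 0, 0]
  turn: [0, 0, 0, 0, 0, 0, 0, 0, 0, 0]
  grip: 1
  newtons: 40

```text
time: 4.95
ee_pos: [0.5841, 0.0005, 0.0288]
eef_rot: [0.685, 0.729, 0.0, 0.0]
ft_force: [0.2, -0.2, -0.3]
width: 0.0151
grip_force: 0.0
```

Run:
```python
from h import *
c=camera("side");cv2.imwrite("pics/s2.png",cv2.resize(c["image"][60:300,140:400,::-1],None,fx=2.3,fy=2.3))
s=read_state();print(s)
```

```text
{'time': 5.0, 'joint_positions': array([-0.45818937,  0.40833657,  0.463593  ,  1.77008106, -0.21095351,
        1.01227515,  0.1465383 ]), 'joint_vel': array([ 0.00115175, -0.00026349,  0.00055665,  0.00109995, -0.0011402 ,
        0.00041457, -0.000994  ]), 'joint_torque': array([-7.38698927e-04, -5.61753953e+01,  7.90170997e+00, -3.31441498e+01,
       -4.54181666e-02,  4.96305374e-02, -5.65612879e-05]), 'ee_pos': array([5.84140937e-01, 5.16996562e-04, 2.87827651e-02]), 'eef_rot': array([6.85002758e-01, 7.28540471e-01, 4.58055445e-05, 3.78253972e-05]), 'ft_force': array([-0.5054072 ,  0.30668643,  0.2623862 ]), 'torque': array([-0.07285138,  0.06293112,  0.01721869]), 'grip_force': 0.0, 'width': 0.011280645343897918}
```

View pics/s2.png

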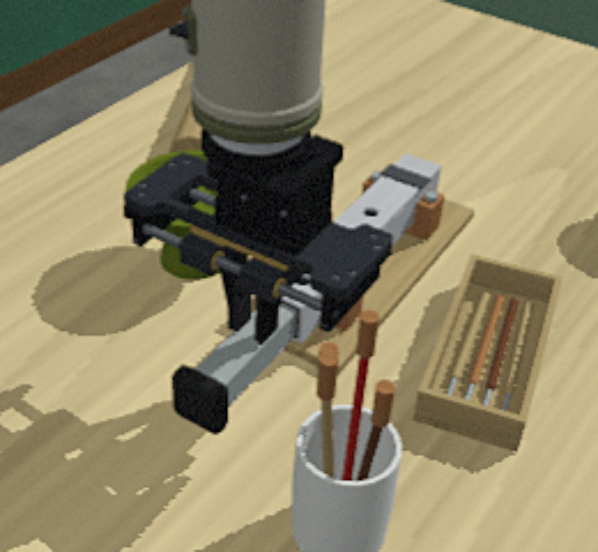

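The side picture shows both fingers at about (240,300) and (265,315), close together by the far edge of the tube, so the grasp looks wrong. I'll get 3D points for them.

Run:
```python
from h import *
s=read_state();print(s["width"],s["grip_force"],s["ee_pos"])
c=camera("side");W=pts(c)
for u,v in [(240,280),(240,300),(240,315),(265,300),(265,320),(265,335),(265,345),(265,355),(220,350),(250,345),(290,320),(230,370)]:
    U,V=int(140+u/2.3),int(60+v/2.3);print((u,v),W[V,U].round(4),c["image"][V,U])
c=camera("wrist");cv2.imwrite("pics/wr2.png",c["image"][...,::-1])
print(read_state()["width"])
```

```text
0.011280645343897918 0.0 [5.84140937e-01 5.16996562e-04 2.87827651e-02]
(240, 280) [0.5687 0.0375 0.146 ] [31 38 35]
(240, 300) [0.5907 0.0091 0.0952] [31 19 27]
(240, 315) [0.5909 0.0088 0.0806] [19 22 21]
(265, 300) [0.5474 0.0357 0.137 ] [23 24 26]
(265, 320) [0.572  0.0009 0.0784] [24 19 18]
(265, 335) [0.5717 0.0008 0.0637] [2 0 0]
(265, 345) [0.5686 0.0046 0.0558] [100 108 110]
(265, 355) [0.5693 0.0032 0.0442] [103 111 111]
(220, 350) [0.5916 0.0339 0.0593] [105 111 111]
(250, 345) [0.5762 0.0156 0.0596] [104 110 108]
(290, 320) [ 0.5717 -0.034   0.0536] [91 95 92]
(230, 370) [0.5718 0.0442 0.0595] [155 163 162]
0.004280194669302876
```

View pics/wr2.png

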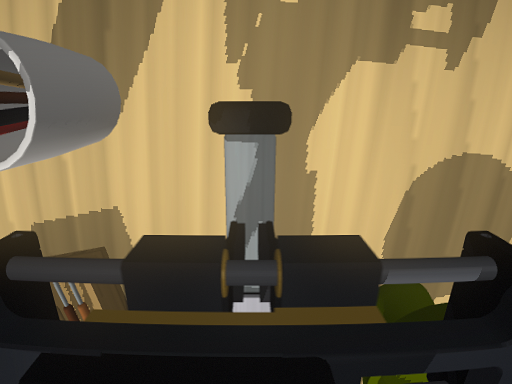

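Request:
step_arm:
  delta_pos:
    - [0, 0, 0]
    - [0, 0, 0]
    - [0, 0, 0]
    - [0, 0, 0]
    - [0, 0, 0]
    - [0, 0, 0]
    - [0, 0, 0]
    - [0, 0, 0]
  turn: [0, 0, 0, 0, 0, 0, 0, 0]
  grip: 0

```text
time: 5.9
ee_pos: [0.5841, 0.0005, 0.0288]
eef_rot: [0.685, 0.729, 0.0, 0.0]
ft_force: [0.0, 0.0, 0.7]
width: 0.0604
grip_force: 0.0
```

Run:
```python
from h import *
d=np.load("wr.npz");W=d["W"]
def ext(m,n):
    p=W[m]
    if len(p): print(n,len(p),np.percentile(p,[1,50,99],axis=0).round(4).tolist())
dk=d["image"].max(-1)<60
for n,sl in dict(L=slice(140,184),R=slice(318,365)).items():
    m=np.zeros(dk.shape,bool);m[222:262,sl]=1;ext(m&dk&(W[...,2]>.1),"open@.146 "+n)
c=camera("side");W=pts(c);im=c["image"];s=read_state();print(s["width"],s["ee_pos"],s["time"])
dk=(im.max(-1)<60)
m=dk&(abs(W[...,1])<.03)&(W[...,2]<.09)&(W[...,2]>.005)&(W[...,0]>.5)&(W[...,0]<.68);m[:, :140]=0
for lo,hi in [(.5,.58),(.58,.68)]: ext(m&(W[...,0]>lo)&(W[...,0]<hi),"side")
cv2.imwrite("pics/s3.png",cv2.resize(im[60:300,140:400,::-1],None,fx=2.3,fy=2.3))
```

```text
open@.146 L 1236 [[0.5273, -0.0117, 0.1804], [0.5363, 0.0059, 0.204], [0.5567, 0.0305, 0.2632]]
open@.146 R 1238 [[0.6027, -0.0061, 0.1815], [0.6263, 0.0116, 0.2044], [0.6352, 0.0343, 0.2632]]
0.06438724033929204 [5.84112242e-01 5.34161921e-04 2.87791914e-02] 5.95
side 98 [[0.5441, -0.0115, 0.0639], [0.5467, 0.0056, 0.0755], [0.554, 0.0104, 0.0894]]
side 106 [[0.6144, -0.0064, 0.0622], [0.6161, 0.0073, 0.0767], [0.621, 0.0141, 0.0895]]
```

View pics/s3.png

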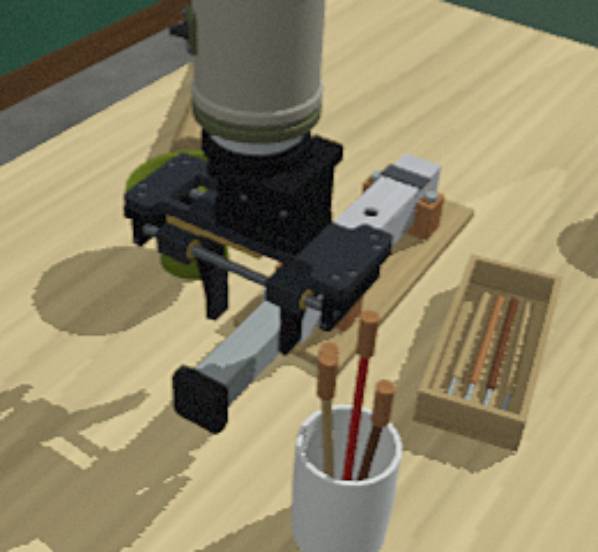

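The picture shows both open fingers ending above the tube, at (215,315) and (290,345). Two views put the real fingertips at z≈0.063, while the reported TCP is 0.029, so it reads about 35 mm too low. I'll go down by that offset, watching the force.

Request:
step_arm:
  delta_pos:
    - [0, 0, 0]
    - [0, 0, 0]
    - [0, 0, -0.3]
    - [0, 0, -0.3]
    - [0, 0, -0.3]
    - [0, 0, -0.3]
    - [0, 0, -0.2]
    - [0, 0, 0]
  turn: [0, 0, 0, 0, 0, 0, 0, 0]

```text
time: 6.75
ee_pos: [0.5834, 0.0005, -0.0072]
eef_rot: [0.685, 0.729, -0.001, -0.0]
ft_force: [0.3, -0.6, 0.0]
width: 0.0867
grip_force: 0.0
```

Request:
step_arm:
  delta_pos:
    - [0, 0, 0]
    - [0, 0, 0]
    - [0, 0, 0]
    - [0, 0, 0]
    - [0, 0, 0]
    - [0, 0, 0]
    - [0, 0, 0]
    - [0, 0, 0]
    - [0, 0, 0]
  turn: [0, 0, 0, 0, 0, 0, 0, 0, 0]
  grip: 1
  newtons: 40

```text
time: 7.65
ee_pos: [0.5832, 0.0005, -0.0063]
eef_rot: [0.685, 0.728, -0.001, -0.001]
ft_force: [-3.9, -0.2, 3.9]
width: 0.0295
grip_force: 40.0
```

Gripped, with the opening at 29.5 mm. Now draw slowly outward along (-0.058, 0.998), with a lighter grip as a safety slip.

Request:
step_arm:
  delta_pos:
    - [0, 0, 0]
    - [0, 0.02, 0]
    - [-0.002, 0.04, 0]
    - [-0.004, 0.06, 0]
    - [-0.004, 0.08, 0]
    - [-0.004, 0.08, 0]
    - [-0.004, 0.08, 0]
    - [-0.003, 0.04, 0]
  turn: [0, 0, 0, 0, 0, 0, 0, 0]
  newtons: 18

```text
time: 8.45
ee_pos: [0.5827, 0.0087, -0.0063]
eef_rot: [0.685, 0.728, -0.001, 0.0]
ft_force: [-4.5, -4.6, 4.6]
width: 0.0298
grip_force: 18.0
```

Request:
step_arm:
  delta_pos:
    - [-0.002, 0.04, 0]
    - [-0.002, 0.04, 0]
    - [-0.002, 0.04, 0]
    - [-0.002, 0.04, 0]
    - [-0.002, 0.04, 0]
  turn: [0, 0, 0, 0, 0]

```text
time: 8.95
ee_pos: [0.5824, 0.0136, -0.0063]
eef_rot: [0.686, 0.728, -0.001, 0.0]
ft_force: [-5.4, -4.2, 5.7]
width: 0.0301
grip_force: 18.0
```

Request:
step_arm:
  delta_pos:
    - [-0.002, 0.04, 0]
    - [-0.002, 0.04, 0]
    - [-0.002, 0.04, 0]
    - [-0.002, 0.04, 0]
  turn: [0, 0, 0, 0]

```text
time: 9.35
ee_pos: [0.5822, 0.0176, -0.0063]
eef_rot: [0.685, 0.728, -0.001, -0.0]
ft_force: [-5.0, -5.7, 4.7]
width: 0.0297
grip_force: 18.0
```

Request:
step_arm:
  delta_pos:
    - [-0.003, 0.04, 0]
    - [-0.003, 0.04, 0]
    - [-0.003, 0.04, 0]
    - [-0.003, 0.04, 0]
  turn: [0, 0, 0, 0]

```text
time: 9.75
ee_pos: [0.582, 0.0216, -0.0063]
eef_rot: [0.686, 0.728, -0.001, 0.0]
ft_force: [-5.8, -5.6, 5.3]
width: 0.0299
grip_force: 18.0
```

Request:
step_arm:
  delta_pos:
    - [-0.003, 0.04, 0]
    - [-0.003, 0.04, 0]
    - [-0.003, 0.04, 0]
    - [-0.003, 0.04, 0]
  turn: [0, 0, 0, 0]

```text
time: 10.15
ee_pos: [0.5817, 0.0256, -0.0063]
eef_rot: [0.686, 0.728, -0.001, 0.0]
ft_force: [-4.6, -4.9, 4.8]
width: 0.0299
grip_force: 18.0
```

Request:
step_arm:
  delta_pos:
    - [-0.003, 0.04, 0]
    - [-0.003, 0.04, 0]
    - [-0.003, 0.04, 0]
    - [-0.003, 0.04, 0]
  turn: [0, 0, 0, 0]

```text
time: 10.55
ee_pos: [0.5815, 0.0296, -0.0063]
eef_rot: [0.685, 0.728, -0.001, 0.0]
ft_force: [-4.3, -5.4, 4.0]
width: 0.0298
grip_force: 18.0
```

Run:
```python
from h import *
c=camera("top");W=pts(c);im=c["image"]
cv2.imwrite("pics/t3.png",cv2.resize(im[120:300,120:360,::-1],None,fx=3,fy=3,interpolation=cv2.INTER_CUBIC))
m=(abs(W[...,0]-.47)<.04)&(abs(W[...,1]-.06)<.06)&(W[...,2]>.08)
p=W[m];d=im[m].max(-1)<60
b=p[d&(p[:,2]>.095)];print(len(b),b.min(0) if len(b) else 0,b.max(0) if len(b) else 0)
q=p[~d];print(q.max(0))
```

```text
587 [4.30211742e-01 3.88839493e-04 9.75162011e-02] [0.50994232 0.07758701 0.1620243 ]
[0.50999047 0.10287942 0.54876013]
```

View pics/t3.png

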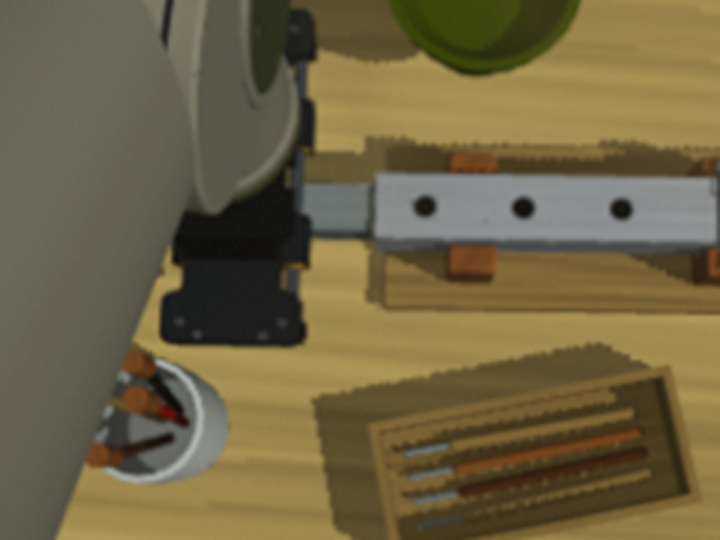

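The view shows all three holes dark, at (425,207), (524,208) and (621,208), so the button isn't up yet. The gripper's body corner at (165,340) is coming close to the brushes at (137,360). I'll regrip 25 mm nearer the mouth to stay clear of the jar.

Request:
step_arm:
  delta_pos:
    - [0, -0.03, 0]
    - [0, 0, 0]
    - [0, 0, 0]
    - [0.01, -0.2, 0]
    - [0.01, -0.3, 0]
    - [0.01, -0.3, 0]
    - [0.01, -0.2, 0]
    - [0, 0, 0]
  turn: [0, 0, 0, 0, 0, 0, 0, 0]
  grip: 0.3

```text
time: 11.4
ee_pos: [0.5833, 0.0043, -0.0062]
eef_rot: [0.686, 0.728, -0.0, 0.0]
ft_force: [0.9, 0.5, -0.9]
width: 0.0608
grip_force: 0.0
```

Run:
```python
from h import *
s=read_state();print(s["ee_pos"],s["width"],s["time"])
c=camera("wrist");W=pts(c)
p=W[(abs(W[...,2]-.060)<.004)&(abs(W[...,0]-.583)<.03)]
for y in (0.03,.045,.06):
    q=p[abs(p[:,1]-y)<.004];print(y,np.percentile(q[:,0],[2,98]).round(4))
```

```text
[ 0.5832538   0.00431804 -0.00617163] 0.060798774968399465 11.4
0.03 [0.5679 0.5964]
0.045 [0.567  0.5953]
0.06 [0.5659 0.5944]
```

Request:
step_arm:
  delta_pos:
    - [0.02, 0, 0]
    - [0, 0, 0]
    - [0, 0, 0]
    - [0, 0, 0]
    - [0, 0, 0]
    - [0, 0, 0]
  turn: [0, 0, 0, 0, 0, 0]
  grip: 1
  newtons: 18

```text
time: 12.05
ee_pos: [0.5829, 0.0059, -0.0063]
eef_rot: [0.685, 0.729, -0.0, -0.001]
ft_force: [-4.9, 1.0, 4.4]
width: 0.03
grip_force: 18.0
```

Request:
step_arm:
  delta_pos:
    - [-0.002, 0.04, 0]
    - [-0.002, 0.04, 0]
    - [-0.002, 0.04, 0]
    - [-0.002, 0.04, 0]
  turn: [0, 0, 0, 0]

```text
time: 12.45
ee_pos: [0.5828, 0.0078, -0.0063]
eef_rot: [0.685, 0.728, -0.001, 0.0]
ft_force: [-5.2, -5.0, 4.8]
width: 0.0298
grip_force: 18.0
```

Request:
step_arm:
  delta_pos:
    - [-0.002, 0.04, 0]
    - [-0.002, 0.04, 0]
    - [-0.002, 0.04, 0]
    - [-0.002, 0.04, 0]
  turn: [0, 0, 0, 0]

```text
time: 12.85
ee_pos: [0.5826, 0.0119, -0.0063]
eef_rot: [0.685, 0.728, -0.001, 0.0]
ft_force: [-5.7, -5.7, 5.4]
width: 0.0296
grip_force: 18.0
```

Request:
step_arm:
  delta_pos:
    - [-0.002, 0.04, 0]
    - [-0.002, 0.04, 0]
    - [-0.002, 0.04, 0]
    - [-0.002, 0.04, 0]
  turn: [0, 0, 0, 0]

```text
time: 13.25
ee_pos: [0.5823, 0.0158, -0.0064]
eef_rot: [0.686, 0.728, -0.001, 0.0]
ft_force: [-5.1, -6.0, 5.5]
width: 0.0299
grip_force: 18.0
```

Request:
step_arm:
  delta_pos:
    - [-0.002, 0.04, 0]
    - [-0.002, 0.04, 0]
    - [-0.002, 0.04, 0]
  turn: [0, 0, 0]

```text
time: 13.55
ee_pos: [0.5821, 0.019, -0.0063]
eef_rot: [0.685, 0.728, -0.001, -0.0]
ft_force: [-5.7, -2.9, 4.4]
width: 0.03
grip_force: 18.0
```

```bash
cat > b.py <<'E'
from h import *
c=camera("top");W=pts(c);im=c["image"]
for n,(u,v) in dict(h1=(262,188),h2=(294,189),h3=(327,189)).items():
    print(n,im[v-1:v+2,u-2:u+3].mean((0,1)).round(),W[v-1:v+2,u-2:u+3,2].mean().round(4))
s=read_state();print(s["time"],s["ee_pos"],s["ft_force"])
E
python3 b.py
```

```text
h1 [32. 29. 24.] 0.062
h2 [103.  76.  23.] 0.0646
h3 [26. 24. 19.] 0.0621
13.6 [ 0.58207699  0.01951416 -0.0063256 ] [-6.09425569 -3.62036191  5.11850835]
```

Request:
step_arm:
  delta_pos:
    - [-0.001, 0.02, 0]
    - [-0.001, 0.02, 0]
  turn: [0, 0]

```text
time: 13.8
ee_pos: [0.582, 0.0205, -0.0063]
eef_rot: [0.685, 0.728, -0.001, -0.0]
ft_force: [-5.9, -2.9, 4.4]
width: 0.0299
grip_force: 18.0
```

Brass now shows in the middle hole, so the button is up. Next, firm up the grip and press back in gradually.

Request:
step_arm:
  delta_pos:
    - [0, 0, 0]
    - [0, 0, 0]
    - [0.002, -0.04, 0]
    - [0.002, -0.04, 0]
    - [0.002, -0.04, 0]
    - [0.002, -0.04, 0]
    - [0.002, -0.04, 0]
  turn: [0, 0, 0, 0, 0, 0, 0]
  newtons: 50

```text
time: 14.5
ee_pos: [0.5821, 0.0187, -0.0064]
eef_rot: [0.685, 0.729, 0.0, -0.002]
ft_force: [-7.8, 6.9, 6.1]
width: 0.0298
grip_force: 50.0
```

Request:
step_arm:
  delta_pos:
    - [0.002, -0.04, 0]
    - [0.002, -0.04, 0]
    - [0, 0, 0]
  turn: [0, 0, 0]

```text
time: 14.8
ee_pos: [0.5821, 0.0186, -0.0064]
eef_rot: [0.684, 0.729, 0.001, -0.002]
ft_force: [-7.7, 10.5, 6.7]
width: 0.0294
grip_force: 50.0
```

Request:
step_arm:
  delta_pos:
    - [0, -0.04, 0]
    - [0, -0.04, 0]
    - [0, -0.04, 0]
    - [0, 0, 0]
  turn: [0, 0, 0, 0]

```text
time: 15.2
ee_pos: [0.5822, 0.0185, -0.0063]
eef_rot: [0.683, 0.73, 0.002, -0.003]
ft_force: [-8.8, 17.9, 5.8]
width: 0.0296
grip_force: 50.0
```

Request:
step_arm:
  delta_pos:
    - [0, 0, 0]
    - [0, 0, 0]
    - [0, 0, 0]
    - [0, 0, 0]
    - [0, 0, 0]
    - [0, 0, 0]
    - [0, 0, 0]
    - [0, 0, 0]
  turn: [0, 0, 0, 0, 0, 0, 0, 0]

```text
time: 16.0
ee_pos: [0.5821, 0.0185, -0.0064]
eef_rot: [0.683, 0.73, 0.002, -0.003]
ft_force: [-8.1, 17.9, 6.5]
width: 0.0293
grip_force: 50.0
```

Request:
step_arm:
  delta_pos:
    - [-0.002, 0.06, 0]
    - [-0.002, 0.06, 0]
    - [-0.002, 0.06, 0]
    - [-0.002, 0.06, 0]
    - [0, 0, 0]
  turn: [0, 0, 0, 0, 0]

```text
time: 16.5
ee_pos: [0.5821, 0.0188, -0.0063]
eef_rot: [0.685, 0.729, -0.0, -0.001]
ft_force: [-6.8, 3.0, 5.8]
width: 0.0296
grip_force: 50.0
```

Request:
step_arm:
  delta_pos:
    - [0, 0, 0]
    - [0, 0, 0]
    - [0, 0, 0]
    - [0, 0, 0]
    - [0, 0, 0]
    - [0, 0, 0]
    - [0, 0, 0]
    - [0, 0, 0]
  turn: [0, 0, 0, 0, 0, 0, 0, 0]
  grip: 0.1

```text
time: 17.3
ee_pos: [0.5831, 0.0178, -0.0062]
eef_rot: [0.685, 0.729, 0.0, 0.0]
ft_force: [0.1, 0.1, 0.8]
width: 0.0772
grip_force: 0.0
```

```bash
python3 b.py
```

```text
h1 [31. 29. 24.] 0.062
h2 [97. 73. 22.] 0.0682
h3 [26. 24. 19.] 0.0619
17.35 [ 0.5830705   0.01775067 -0.00623734] [ 1.10390413 -0.27150445  0.27638537]
```

Released, and the brass top stands proud at about 68 mm. Now lift straight up and clear.

Request:
step_arm:
  delta_pos:
    - [0, 0, 0.3]
    - [0, 0, 0.6]
    - [0, 0, 0.8]
    - [0, 0, 0.8]
    - [0, 0, 0.8]
    - [0, 0, 0.8]
    - [0, 0, 0.8]
    - [0, 0, 0.6]
    - [0, 0, 0.3]
    - [0, 0, 0]
    - [0, 0, 0]
  turn: [0, 0, 0, 0, 0, 0, 0, 0, 0, 0, 0]

```text
time: 18.45
ee_pos: [0.5827, 0.0178, 0.1382]
eef_rot: [0.685, 0.729, -0.0, -0.0]
ft_force: [0.0, 0.6, -0.1]
width: 0.0779
grip_force: 0.0
```

```bash
python3 b.py; python3 -c "
from bench import *
print(close_job())"
```

```text
h1 [34. 31. 25.] 0.062
h2 [101.  76.  23.] 0.0681
h3 [27. 25. 20.] 0.0618
18.5 [0.58254019 0.01777595 0.13789617] [0.16411637 0.50682459 0.55641669]
the job is handed in; nothing more can be done
None
```

The leg is locked in the middle hole with the button up, was pressed back in with about 18 N at the wrist (roughly 14 N on the button) for about 0.8 s, then released, and the job was handed in at 18.5 s; no verdict came back.

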